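# Sweep the test pieces into the drying tray

### The job

Sweep the three steel test pieces (the small rectangular bars) along the bench with the fingers, over the sloping lip and into the open-fronted drying tray, so that all three lie flat on its floor, wholly inside. Only push them: do not pick any up or tip any over, and leave everything else where it stands.

Things in the scene. Friction and masses are not known exactly. Their poses are not given: they have to be found in the camera images.
- piece1: steel test piece: a rectangular bar of bright machined steel lying flat, 40 mm long, 20 mm wide, 14 mm high, about 90 g, with a thin notch line across the middle of its top. Three alike. Origin: centre of its underside; x along its length, y across its width, z up. At the start its length runs roughly along world x (within 25 degrees) and it lies flat on the bench
- piece1_left (a point): middle of the -x end face of piece1, 20 mm from its centre and 7 mm above its underside
- piece1_right (a point): middle of the +x end face of piece1, 20 mm from its centre and 7 mm above its underside
- piece2: steel test piece: a rectangular bar of bright machined steel lying flat, 40 mm long, 20 mm wide, 14 mm high, about 90 g, with a thin notch line across the middle of its top. Three alike. Origin: centre of its underside; x along its length, y across its width, z up. At the start its length runs roughly along world x (within 25 degrees) and it lies flat on the bench
- piece2_left (a point): middle of the -x end face of piece2, 20 mm from its centre and 7 mm above its underside
- piece2_right (a point): middle of the +x end face of piece2, 20 mm from its centre and 7 mm above its underside
- piece3: steel test piece: a rectangular bar of bright machined steel lying flat, 40 mm long, 20 mm wide, 14 mm high, about 90 g, with a thin notch line across the middle of its top. Three alike. Origin: centre of its underside; x along its length, y across its width, z up. At the start its length runs roughly along world x (within 25 degrees) and it lies flat on the bench
- piece3_left (a point): middle of the -x end face of piece3, 20 mm from its centre and 7 mm above its underside
- piece3_right (a point): middle of the +x end face of piece3, 20 mm from its centre and 7 mm above its underside
- tray: shallow grey enamelled drying tray fixed on the bench, 226 mm wide (x), 160 mm deep (y), open on its -y side, which looks towards world -y, where the test pieces lie (within 15 degrees). Origin: bench level, middle of width and depth. Side walls 3 mm thick, 25 mm high, from y -60 to +80 mm, inside faces at x +-110 mm; rear wall's inside face at y +77 mm
- tray_lip (a point): middle of the upper edge of the tray's sloping lip, at tray (0, -60, 2) mm. The lip is a gentle ramp 20 mm deep over the full width, from bench level (tray y -80 mm) up to here; behind it the flat floor, 2 mm above the bench, runs to the rear wall
- weight: steel balance weight: a cylinder 28 mm across with a small knob on top, 38 mm high in all, standing among the test pieces; not to be disturbed. Origin: centre of its underside
- refblock: round flat steel reference block, 60 mm across, 12 mm high, on the -y side of the test pieces; not to be disturbed. Origin: centre of its underside
- jar: small amber glass jar, 44 mm across, 60 mm high, beyond the test pieces; not to be disturbed. Origin: centre of its underside
- mug: white mug, 76 mm across with a handle, 85 mm high, beyond the tray; not to be disturbed. Origin: centre of its underside
- loupe: black eyepiece magnifier, 34 mm across, 32 mm high, between the robot and the test pieces; not to be disturbed. Origin: centre of its underside
- screwdriver: screwdriver with a grey handle, lying beyond the test pieces roughly along y, 200 mm long, 26 mm high; origin under the middle of its length, x from handle to tip; not to be disturbed
- dish: shallow glass dish, 90 mm across, 16 mm high, far on the -y side; not to be disturbed. Origin: centre of its underside
Things that resemble listed ones, but are neither listed nor needed, are in the scene too. What is shaped like the piece2 but purple or turquoise is not meant.

How it is judged:
At the end, for the whole second after the job is handed in: Each of the three test pieces lies at rest (under 20 mm/s) in the tray: both its ends are between the side walls, behind the ramp (tray y of each end-face centre above -58 mm) and before the rear wall, its underside is less than 10 mm above the bench, and it is upright as it began (within 0.15 rad) (x of piece1_left in the frame of tray between -0.112 and 0.112 m and y of piece1_left in the frame of tray between -0.058 and 0.079 m and x of piece1_right in the frame of tray between -0.112 and 0.112 m and y of piece1_right in the frame of tray between -0.058 and 0.079 m and height (world z) of each of piece1, piece2, piece3 below 0.01 m and angle between each of piece1, piece2, piece3's own z axis and vertical below 0.15 rad and linear speed of each of piece1, piece2, piece3 below 0.02 m/s and x of piece2_left in the frame of tray between -0.112 and 0.112 m and y of piece2_left in the frame of tray between -0.058 and 0.079 m and x of piece2_right in the frame of tray between -0.112 and 0.112 m and y of piece2_right in the frame of tray between -0.058 and 0.079 m and x of piece3_left in the frame of tray between -0.112 and 0.112 m and y of piece3_left in the frame of tray between -0.058 and 0.079 m and x of piece3_right in the frame of tray between -0.112 and 0.112 m and y of piece3_right in the frame of tray between -0.058 and 0.079 m); the robot touches nothing.
It fails at once if a test piece is lifted: its underside's centre rises more than 20 mm above the bench (height (world z) of any of piece1, piece2, piece3 above 0.02 m).
It fails at once if a test piece is tipped over (tilted more than 0.7 rad) (angle between any of piece1, piece2, piece3's own z axis and vertical above 0.7 rad).
It fails at once if another thing on the bench is moved more than 15 mm (distance of any of weight, refblock, jar, mug, loupe, screwdriver, dish from where it was at the start of the episode above 0.015 m).
It fails at once if a standing thing is tipped (more than 0.4 rad) (angle between any of weight, refblock, jar, mug, loupe, dish's own z axis and vertical above 0.4 rad).
It also fails if it takes over 72 s, if anything falls off the work surface, if the arm or the gripper's body presses on something with over 40 N, if the wrist force passes 120 N, or if a joint passes its speed limit or range.

### The arm

A 6-joint arm with a two-finger parallel gripper is mounted at the origin on the work surface. World frame = base frame: x ahead of the robot, y to its left, z up, the work surface at z = 0. Lengths are in m, angles in rad, forces in N, time in s.
With the tool pointing down it reaches from about 0.25 to 0.775 m from the base axis. Payload 4 kg.
Tool frame: the origin (TCP) lies midway between the tips of the shut fingers; the grasp point (between the pads) lies 19 mm behind it; z points along the fingers, y is the line along which they close (so a half turn about z gives the same grasp; the last joint's range is limited). The gripper opens to 94 mm and grips with 3 to 60 N. Pads are 16 mm wide; open, the fingers measure 119 mm over their backs; the gripper's body (75 mm by 177 mm) begins 78 mm behind the grasp point.
Start: joints at [-1.302, 0.087, 1.371, -0, 1.684, -0.103], TCP at [0.2, -0.512, 0.206] pointing down, gripper open.
Joint ranges: [-3.1, 3.1], [-0.76, 2.03], [0.27, 2.55], [-1.08, 4.22], [0.17, 2.65], [-2.57, 2.57]. Speed limits (rad/s): [2.79, 2.79, 3.14, 3.14, 3.14, 3.14].

### API

Orientations are given as [roll, pitch, yaw] about the fixed x, y, z axes, in that order (R = Rz(yaw) Ry(pitch) Rx(roll)).
In Python, from bench import robot gives the robot as it stands. The module is installed in compiled form; this text tells all that it offers.
- The arm moves only by the tool arm_command, never from a script. Its argument "targets" is a list of rows, each a list of 4 numbers: the shift along the world's x, y, z as a fraction of full scale, then the turn about the world's z as a fraction of full scale. A call has 1 to 8 rows; each row is the pose to reach, as a shift and turn from the pose commanded when the call began; what a row does not reach only later rows make up. Full scale, the value 1, is 0.5 m for a shift and 120 degrees for a turn. A row lasts 1/12 s, in which the tool goes at most 41.7 mm and 7.16 degrees, less where a joint would pass 70% of its speed; a pose out of reach is approached as far as the arm can. A call with a number of a shift or a turn outside -1 to 1 is refused whole. A call with a gripper value outside its range is refused whole. "claw" is the closure, from 0 (fully open) to 1 (shut), set as the call begins (left out, the last holds). The fingers move at their own pace and stop on an object; the grip force is fixed at half the most. Time passes only in rows, so rows that repeat a pose let the fingers close. It gives the time, the measured TCP pose, the force, the opening and the grip force at its end, in the units of the state.
- robot.get_obs(): the state, without advancing time (a new reading comes with each control period).
- robot.snapshot(name): name is "scene" or "top"; returns the picture (384x512x3 uint8, red, green, blue); there is no depth.
- robot.camera_info(name): a dict with "vfov" (degrees; the focal length in pixels is half the picture's height over the tangent of half this angle, whatever the lens; pixels are square), "cx", "cy" (the principal point, pixels), "extrinsics" (4x4, takes a point from camera to world coordinates). Camera axes: x right, y up, looking along -z (the intrinsics and any distortion apply to the point x, -y, -z); pixel columns grow to the right and rows downward; lengths in m; the calibration is good to about 2 mm. A picture is of the moment at which its call begins. camera_info takes no time and is no camera call.
- robot.close_job(): hands the job in; it is judged then, once.
The state is a dict: "time": time; "joint_positions": joint angles; "qvel": joint speeds; "joint_torque": joint torques, N m; "tool_pos": TCP position; "ee_rot": TCP orientation; "wrist_force": force on the tool from outside, world axes, zero at the start; "wrist_torque": the same for the moment, N m; "width": finger opening in m; "finger_force": force on a finger pad.
Only numpy, scipy, OpenCV 4.12 (cv2) and the standard library are available. Lean on these libraries where they do the work, as an engineer would, in place of code of your own. Each camera call takes 0.05 s, during which the arm holds its last target. There are 200 camera calls.

## Working session

There is one attempt and no reset: what is moved stays moved. The work goes in short steps, Python scripts to look and compute and a tool call to move; the robot and the scene stay as the last step left them, time stands still between calls to the robot, and variables do not carry over. Pictures are saved under pics/ and viewed, at most 10 in all, crops included, and the job is handed in when it is done.

Besides the shell and the picture viewer there is one more tool, called after ">>>" as name(argument=value, ...), one argument or row to a line, values as JSON. arm_command: Moves the arm, as the interface text tells. Shift numbers are shares of 0.5 m and turn numbers shares of 120 degrees, none past 1 either way. Its arguments: {"type":"object","properties":{"targets":{"type":"array"},"claw":{"type":"number"}},"required":["targets"]}

```bash
mkdir -p pics; python3 - <<'E'
from bench import robot
import cv2,numpy as np
for n in ["scene","top"]:
    im=robot.snapshot(n); cv2.imwrite(f"pics/{n}0.png",im[:,:,::-1])
    print(n,{k:(np.round(v,4).tolist() if k=="extrinsics" else v) for k,v in robot.camera_info(n).items()})
im=cv2.imread("pics/top0.png"); cv2.imwrite("pics/top0v.png",cv2.resize(im,(800,600),interpolation=cv2.INTER_CUBIC))
E
```

```text
scene {'vfov': 54.640115074185616, 'cx': 259.25622860414944, 'cy': 191.10677487981505, 'extrinsics': [[-0.8134, -0.4841, 0.3225, 0.865], [0.5816, -0.6646, 0.4691, 0.2944], [-0.0127, 0.5691, 0.8222, 0.7321], [0.0, 0.0, 0.0, 1.0]]}
top {'vfov': 45.8679040090251, 'cx': 255.82729411423637, 'cy': 193.0608233673844, 'extrinsics': [[0.0021, 0.9981, -0.0609, 0.5109], [-1.0, 0.0017, -0.0067, -0.1125], [-0.0066, 0.0609, 0.9981, 1.3035], [0.0, 0.0, 0.0, 1.0]]}
```

View pics/top0v.png

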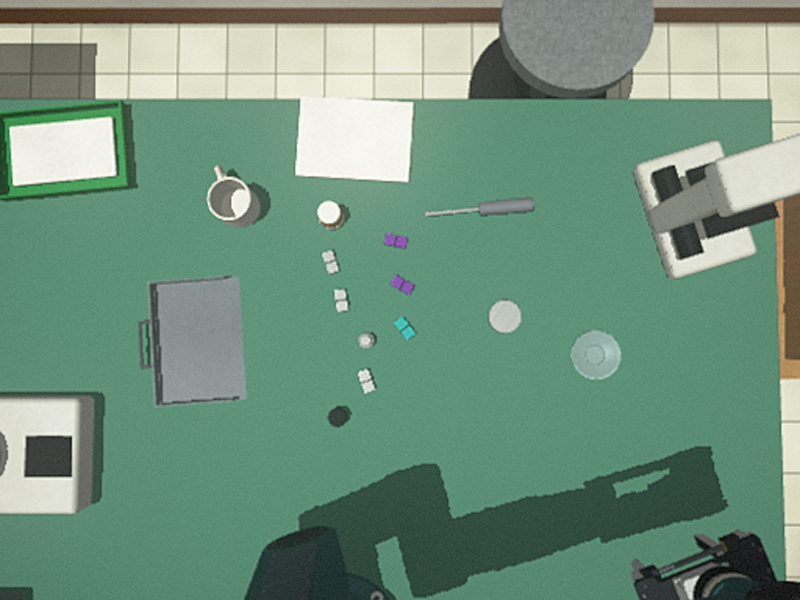

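View pics/scene0.png

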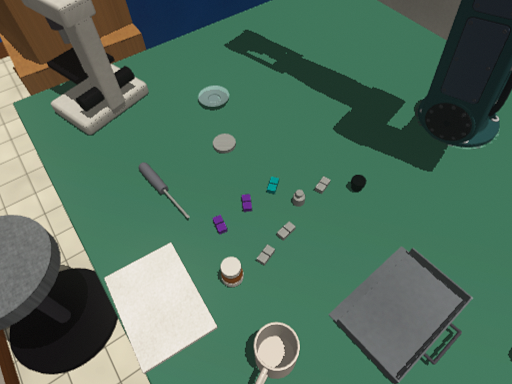

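The top picture (800x600 view) shows three bright steel bars at (330,262), (341,300) and (367,381). The weight is at (367,340), the loupe at (338,416), the jar at (330,213) and the tray at about (200,342), with its open side to the right (-y). The purple pieces at (396,241) and (402,285) and the turquoise one at (405,328) are lookalikes. The three grey bars fit "bright machined steel". Next I measure positions and confirm with a crop.

```bash
cat > h.py <<'E'
import cv2,numpy as np
from bench import robot
def ray(n,u,v,z):
    c=robot.camera_info(n); f=192/np.tan(np.radians(c["vfov"]/2)); T=np.array(c["extrinsics"])
    d=T[:3,:3]@np.array([(u-c["cx"])/f,-(v-c["cy"])/f,-1]); o=T[:3,3]
    return (o+d*(z-o[2])/d[2])[:2]
def blobs(n,im,lo,hi,box,amin,amax,z):
    hsv=cv2.cvtColor(im,cv2.COLOR_BGR2HSV); m=cv2.inRange(hsv,lo,hi)
    k=np.zeros_like(m); x0,y0,x1,y1=box; k[y0:y1,x0:x1]=m[y0:y1,x0:x1]
    k=cv2.morphologyEx(k,cv2.MORPH_CLOSE,np.ones((3,3),np.uint8))
    out=[]
    for c in cv2.findContours(k,cv2.RETR_EXTERNAL,cv2.CHAIN_APPROX_NONE)[0]:
        M=np.zeros_like(m); cv2.drawContours(M,[c],-1,255,-1); ys,xs=np.nonzero(M)
        if not amin<=len(xs)<=amax: continue
        P=np.array([ray(n,x,y,z) for x,y in zip(xs,ys)])
        (cx,cy),(w,h),a=cv2.minAreaRect((P*1000).astype(np.float32))
        e,V=np.linalg.eigh(np.cov(P.T)); ax=V[:,1]; ax=ax*np.sign(ax[0])
        out.append((round(xs.mean()),round(ys.mean()),len(xs),np.round(P.mean(0)*1000).tolist(),round(w),round(h),round(float(np.degrees(np.arctan2(ax[1],ax[0]))))))
    return out
E
python3 - <<'E'
from h import *
t=cv2.imread("pics/top0.png"); s=cv2.imread("pics/scene0.png")
print("top light");[print(b) for b in blobs("top",t,(0,0,120),(180,60,255),(190,120,350,280),15,900,.014)]
print("top dark");[print(b) for b in blobs("top",t,(0,0,0),(180,255,45),(190,240,260,280),15,900,.032)]
print("top colour");[print(b) for b in blobs("top",t,(84,100,60),(170,255,255),(190,120,350,280),15,900,.014)]
print("scene light");[print(b) for b in blobs("scene",s,(0,0,110),(180,60,255),(205,120,345,290),15,900,.014)]
# tray
hsv=cv2.cvtColor(t,cv2.COLOR_BGR2HSV); m=cv2.inRange(hsv,(0,0,30),(180,70,140)); k=np.zeros_like(m); k[165:270,97:170]=m[165:270,97:170]
k=cv2.morphologyEx(k,cv2.MORPH_OPEN,np.ones((5,5),np.uint8))
c=max(cv2.findContours(k,cv2.RETR_EXTERNAL,cv2.CHAIN_APPROX_NONE)[0],key=cv2.contourArea)
q=cv2.approxPolyDP(c,6,True)[:,0]
for u,v in q: print("tray",u,v,np.round(ray("top",u,v,0.002)*1000),np.round(ray("top",u,v,0.025)*1000))
cv2.imwrite("pics/c1.png",cv2.resize(t[125:280,90:270],None,fx=3.8,fy=3.8,interpolation=cv2.INTER_CUBIC))
E
```

```text
top light
(234, 244, 113, [447.0, -43.0], 42, 22, 21)
(234, 218, 83, [520.0, -42.0], 26, 28, 61)
(323, 202, 369, [564.0, -294.0], 57, 60, 53)
(218, 192, 112, [593.0, 4.0], 42, 22, 10)
(211, 167, 110, [663.0, 24.0], 42, 22, 17)
(210, 137, 235, [750.0, 27.0], 54, 42, 17)
(313, 132, 323, [764.0, -268.0], 22, 200, -84)
top dark
top colour
(259, 210, 111, [543.0, -112.0], 41, 22, 38)
(257, 182, 93, [622.0, -108.0], 39, 20, 61)
(253, 154, 87, [702.0, -95.0], 38, 19, 78)
scene light
(235, 282, 65, [751.0, 37.0], 24, 45, -16)
(231, 266, 362, [741.0, 3.0], 47, 41, 78)
(265, 253, 171, [665.0, 22.0], 40, 21, 20)
(286, 229, 153, [595.0, 2.0], 40, 21, 9)
(299, 195, 104, [515.0, -52.0], 31, 23, 45)
(323, 183, 120, [448.0, -46.0], 40, 20, 20)
(224, 142, 315, [567.0, -296.0], 57, 59, 75)
tray 97 187 [607. 354.] [605. 346.]
tray 103 259 [401. 332.] [403. 324.]
```

View pics/c1.png

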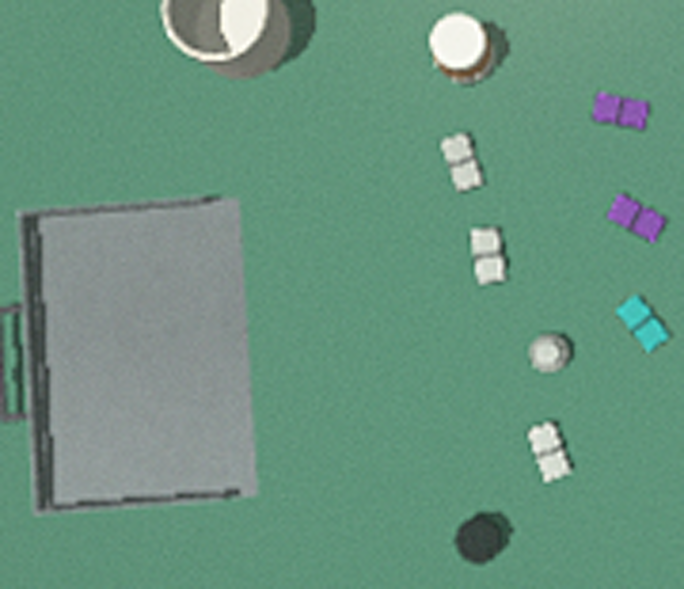

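The crop confirms the three bright grey bars, which sit at about (460,161), (488,256) and (550,451) in the crop. Both views agree to within 3 mm and the sizes match 40x20. The tray's lip corners are at crop (240,200) and (257,495), and its rear corners at (18,212) and (37,512).

```bash
python3 - <<'E'
from h import *
g=lambda x,y,z:np.round(ray("top",90+x/3.8,125+y/3.8,z)*1000)
print("lip",g(240,200,0),g(257,495,0),"rear top",g(18,212,.025),g(37,512,.025))
print("wall front ends top",g(222,200,.025),g(240,490,.025))
print("jar lid",g(458,42,.06),"loupe top",g(481,539,.032),"weight top",g(548,350,.038))
o=robot.get_obs(); print({k:np.round(o[k],3).tolist() for k in ["time","joint_positions","tool_pos","ee_rot","width","wrist_force"]})
E
```

```text
lip [635. 193.] [412. 177.] rear top [623. 353.] [401. 333.]
wall front ends top [632. 200.] [417. 184.]
jar lid [745.  22.] loupe top [383.   5.] weight top [521. -44.]
{'time': 0.1, 'joint_positions': [-1.302, 0.088, 1.372, -0.0, 1.684, -0.103], 'tool_pos': [0.2, -0.512, 0.204], 'ee_rot': [-3.14, -0.0, 0.372], 'width': 0.094, 'wrist_force': [0.1, -0.984, 0.324]}
```

Tray centre is about (518,264) mm with yaw about 4.3°, and its corner spacing measures about 224x160 mm, matching the given size. Plan: use the fingers set about 20 mm apart as a fork across each bar, and push along each bar's normal. The +x bar goes first.

>>> arm_command(
  targets=[
    [0.07,0.07,0,0.058],
    [0.13,0.13,0,0.117],
    [0.19,0.19,0,0.175],
    [0.25,0.25,0,0.233],
    [0.31,0.31,0,0.29],
    [0.37,0.37,0,0.35],
    [0.43,0.43,0,0.408],
    [0.48,0.48,0,0.465],
  ],
  claw=0.79,
)

```text
time: 0.77
tool_pos: [0.4364, -0.2748, 0.2051]
ee_rot: [-3.141, -0.0, 1.352]
wrist_force: [-0.3, -0.3, -0.0]
width: 0.0442
finger_force: 0.0
```

>>> arm_command(
  targets=[
    [0.07,0.08,0,0.055],
    [0.14,0.16,0,0.11],
    [0.21,0.24,0,0.165],
    [0.28,0.32,-0.05,0.22],
    [0.35,0.4,-0.1,0.274],
    [0.42,0.47,-0.16,0.274],
    [0.472,0.524,-0.22,0.274],
    [0.472,0.524,-0.26,0.274],
  ],
)

```text
time: 1.43
tool_pos: [0.6436, -0.0444, 0.113]
ee_rot: [3.139, 0.001, 1.921]
wrist_force: [-0.2, -0.5, 0.1]
width: 0.0196
finger_force: 0.0
```

>>> arm_command(
  targets=[
    [0,0,0,0],
    [0,0,0,0],
    [0,0,0,0],
  ],
)

```text
time: 1.68
tool_pos: [0.6413, -0.047, 0.1128]
ee_rot: [-3.141, 0.0, 1.92]
wrist_force: [-0.1, 0.3, 0.7]
width: 0.0198
finger_force: 0.0
```

>>> arm_command(
  targets=[
    [0.036,0.035,0,0.003],
    [0.072,0.07,-0.03,0.003],
    [0.072,0.07,-0.08,0.003],
    [0.072,0.07,-0.13,0.003],
    [0.072,0.07,-0.17,0.003],
    [0.072,0.07,-0.2,0.003],
    [0.072,0.07,-0.213,0.003],
    [0.072,0.07,-0.213,0.003],
  ],
)

```text
time: 2.35
tool_pos: [0.6767, -0.013, 0.0062]
ee_rot: [-3.141, -0.0, 1.924]
wrist_force: [0.7, 0.3, -0.4]
width: 0.0196
finger_force: 0.0
```

>>> arm_command(
  targets=[
    [-0.005,0.013,0,0],
    [-0.01,0.027,0,0],
    [-0.015,0.04,0,0],
    [-0.021,0.056,0,0],
    [-0.027,0.073,0,0],
    [-0.034,0.091,0,0],
    [-0.041,0.11,0,0],
    [-0.048,0.129,0,0],
  ],
)

```text
time: 3.02
tool_pos: [0.6532, 0.0543, 0.0064]
ee_rot: [3.141, -0.0, 1.926]
wrist_force: [0.5, -0.5, 0.6]
width: 0.0196
finger_force: 0.3
```

```bash
cat > look.py <<'E'
import sys
from h import *
t=robot.snapshot("top")[:,:,::-1].copy(); s=robot.snapshot("scene")[:,:,::-1].copy()
n=sys.argv[1]; cv2.imwrite(f"pics/t{n}.png",t); cv2.imwrite(f"pics/s{n}.png",s)
for b in blobs("top",t,(0,0,150),(180,45,255),(90,120,300,280),40,300,.015): print("top",b)
for b in blobs("scene",s,(0,0,130),(180,45,255),(205,120,480,380),40,400,.015): print("scene",b)
E
python3 look.py 1
```

```text
top (124, 182, 41, [621.0, 272.0], 10, 49, -83)
top (108, 184, 40, [615.0, 317.0], 36, 22, 76)
top (286, 135, 65, [756.0, -189.0], 7, 79, -84)
top (211, 135, 140, [757.0, 25.0], 42, 32, 25)
top (154, 127, 156, [779.0, 190.0], 40, 38, -32)
top (137, 132, 66, [764.0, 237.0], 71, 25, 34)
scene (409, 369, 42, [591.0, 349.0], 53, 2, 5)
scene (209, 322, 219, [835.0, 74.0], 58, 22, 68)
scene (448, 324, 93, [473.0, 339.0], 166, 4, 5)
scene (288, 267, 162, [646.0, 76.0], 40, 20, 13)
scene (229, 266, 281, [743.0, 0.0], 44, 36, 38)
scene (224, 142, 314, [567.0, -295.0], 56, 60, 75)
```

```bash
python3 -c "
import cv2;s=cv2.imread('pics/s1.png')[100:380,150:510];cv2.imwrite('pics/s1c.png',cv2.resize(s,None,fx=2,fy=2))"
```

```text
(no output)
```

View pics/s1c.png

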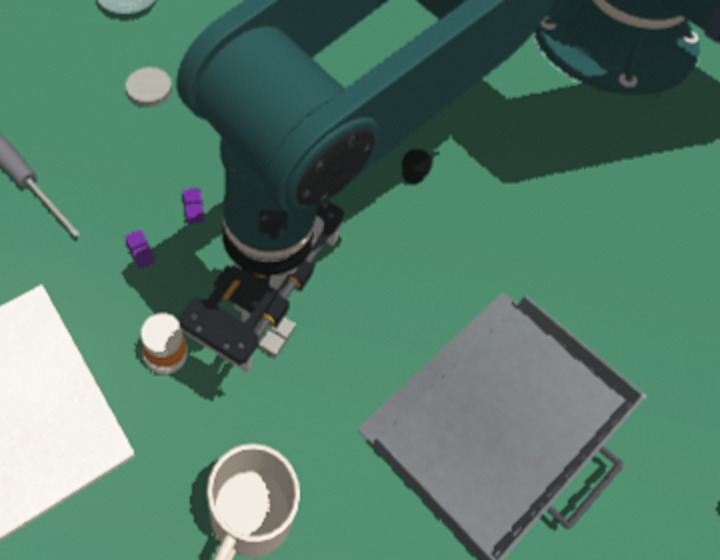

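The bar is seated against both fingers (crop pixel (278,337)), at world (646,76). The jar has not moved. I continue the push.

>>> arm_command(
  targets=[
    [-0.008,0.021,0,0],
    [-0.017,0.043,0,0],
    [-0.025,0.066,0,0],
    [-0.033,0.088,0,0],
    [-0.042,0.111,0,0],
    [-0.05,0.133,0,0],
    [-0.058,0.154,0,0],
    [-0.065,0.172,0,0],
  ],
)

```text
time: 3.78
tool_pos: [0.6205, 0.1404, 0.0063]
ee_rot: [-3.142, -0.0, 1.926]
wrist_force: [-0.5, 0.4, 0.1]
width: 0.0197
finger_force: 0.1
```

>>> arm_command(
  targets=[
    [-0.008,0.02,0,0],
    [-0.016,0.042,0,0],
    [-0.025,0.065,0,0],
    [-0.033,0.087,0,0],
    [-0.042,0.11,0,0],
    [-0.05,0.132,0,0],
    [-0.057,0.151,0,0],
    [-0.064,0.169,0,0],
  ],
)

```text
time: 4.45
tool_pos: [0.5887, 0.2246, 0.0063]
ee_rot: [3.142, 0.0, 1.926]
wrist_force: [0.2, -1.1, 0.5]
width: 0.0199
finger_force: 0.2
```

```bash
python3 look.py 2 | grep scene
```

```text
scene (393, 369, 64, [615.0, 333.0], 18, 19, 0)
scene (382, 358, 75, [617.0, 308.0], 14, 23, -57)
scene (209, 322, 219, [835.0, 74.0], 58, 22, 68)
scene (237, 282, 45, [748.0, 39.0], 39, 14, 5)
scene (230, 266, 340, [741.0, 4.0], 44, 43, 84)
scene (286, 229, 149, [595.0, 2.0], 40, 19, 10)
scene (299, 195, 100, [516.0, -51.0], 28, 24, 41)
scene (323, 183, 117, [449.0, -45.0], 40, 20, 21)
scene (224, 142, 310, [568.0, -295.0], 58, 57, 72)
```

>>> arm_command(
  targets=[
    [-0.008,0.02,0,0],
    [-0.015,0.036,0,0],
    [-0.02,0.048,0,0],
    [-0.022,0.054,0,0],
    [-0.022,0.054,0,0],
    [-0.016,0.038,0,0],
    [-0.008,0.018,0,0],
    [0.0,-0.004,0,0],
  ],
)

```text
time: 5.22
tool_pos: [0.5896, 0.2202, 0.0063]
ee_rot: [3.141, 0.0, 1.926]
wrist_force: [-0.2, -0.1, 0.5]
width: 0.0196
finger_force: 0.0
```

>>> arm_command(
  targets=[
    [0,0,0.04,0],
    [0,-0.02,0.1,0],
    [0,-0.08,0.14,0],
    [0,-0.15,0.14,-0.01],
    [0.0,-0.22,0.14,-0.02],
    [0.0,-0.29,0.14,-0.026],
    [0.0,-0.36,0.14,-0.026],
    [0.0,-0.4,0.14,-0.026],
  ],
)

```text
time: 5.88
tool_pos: [0.589, 0.0161, 0.0766]
ee_rot: [-3.142, 0.002, 1.867]
wrist_force: [0.5, 0.4, 0.3]
width: 0.0198
finger_force: 0.0
```

```bash
python3 look.py 3 | grep scene
```

```text
scene (209, 322, 219, [835.0, 74.0], 58, 22, 68)
scene (461, 310, 43, [432.0, 336.0], 84, 3, 5)
scene (236, 282, 49, [750.0, 39.0], 18, 41, -4)
scene (231, 267, 348, [741.0, 4.0], 47, 41, 78)
scene (288, 230, 75, [594.0, 7.0], 39, 14, 10)
scene (224, 142, 311, [568.0, -295.0], 58, 57, 72)
```

```bash
python3 -c "
import cv2;s=cv2.imread('pics/s3.png')[100:380,150:510];cv2.imwrite('pics/s3c.png',cv2.resize(s,None,fx=2,fy=2))"
```

```text
(no output)
```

View pics/s3c.png

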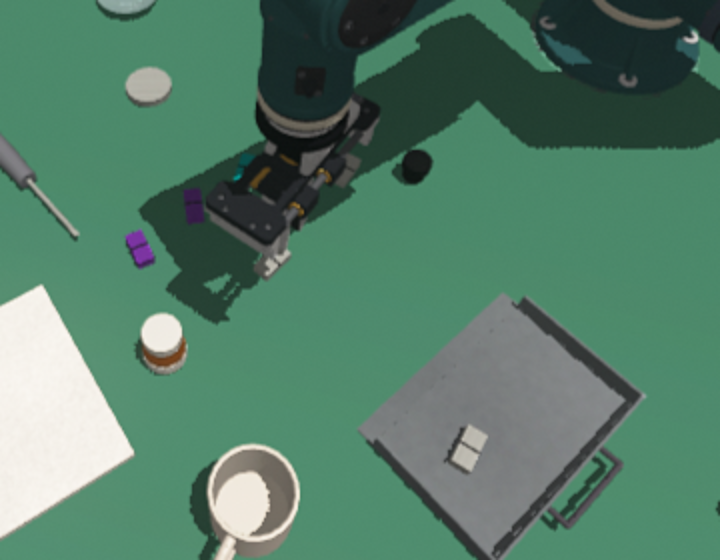

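The first bar lies flat in the tray at crop (468,448), world about (572,268). Next is the middle bar at (594,3).

>>> arm_command(
  targets=[
    [0.015,-0.05,0,0],
    [0.03,-0.092,0,0.002],
    [0.03,-0.092,0,0.002],
    [0.03,-0.092,-0.05,0.002],
    [0.03,-0.092,-0.1,0.002],
    [0.03,-0.092,-0.13,0.002],
    [0.03,-0.092,-0.14,0.002],
    [0.03,-0.092,-0.14,0.002],
  ],
)

```text
time: 6.65
tool_pos: [0.6026, -0.0236, 0.0043]
ee_rot: [-3.138, -0.002, 1.876]
wrist_force: [0.0, -0.2, 0.5]
width: 0.0195
finger_force: 0.0
```

>>> arm_command(
  targets=[
    [-0.003,0.01,0.004,0],
    [-0.007,0.022,0.004,0],
    [-0.011,0.036,0.004,0],
    [-0.016,0.053,0.004,0],
    [-0.023,0.073,0.004,0],
    [-0.029,0.094,0.004,0],
    [-0.036,0.116,0.004,0],
    [-0.042,0.136,0.004,0],
  ],
)

```text
time: 7.32
tool_pos: [0.5826, 0.0449, 0.0085]
ee_rot: [3.141, -0.0, 1.876]
wrist_force: [0.0, -0.6, 0.8]
width: 0.0195
finger_force: 0.4
```

```bash
python3 look.py 4 | grep scene
```

```text
scene (385, 323, 240, [569.0, 269.0], 42, 20, 20)
scene (209, 322, 219, [835.0, 74.0], 58, 22, 68)
scene (236, 282, 49, [750.0, 39.0], 18, 41, -4)
scene (231, 266, 341, [741.0, 4.0], 43, 44, 85)
scene (312, 245, 157, [575.0, 65.0], 40, 20, 15)
scene (224, 142, 311, [568.0, -295.0], 58, 57, 72)
```

>>> arm_command(
  targets=[
    [-0.006,0.019,-0.002,0],
    [-0.013,0.041,-0.004,0],
    [-0.02,0.063,-0.004,0],
    [-0.027,0.086,-0.004,0],
    [-0.034,0.108,-0.004,0],
    [-0.041,0.13,-0.004,0],
    [-0.048,0.152,-0.004,0],
    [-0.054,0.172,-0.004,0],
  ],
)

```text
time: 8.08
tool_pos: [0.5555, 0.1309, 0.0062]
ee_rot: [-3.141, -0.0, 1.876]
wrist_force: [-0.3, 0.1, -0.9]
width: 0.0192
finger_force: 0.2
```

>>> arm_command(
  targets=[
    [-0.006,0.019,0,0],
    [-0.013,0.041,0,0],
    [-0.02,0.063,0,0],
    [-0.027,0.086,0,0],
    [-0.034,0.108,0,0],
    [-0.041,0.13,0,0],
    [-0.048,0.152,0,0],
    [-0.054,0.172,0,0],
  ],
)

```text
time: 8.75
tool_pos: [0.5287, 0.2167, 0.0064]
ee_rot: [3.141, -0.0, 1.876]
wrist_force: [-0.3, -0.4, 0.1]
width: 0.0201
finger_force: 0.4
```

>>> arm_command(
  targets=[
    [-0.006,0.02,0,0],
    [-0.013,0.04,0,0],
    [-0.018,0.055,0,0],
    [-0.021,0.065,0,0],
    [-0.022,0.07,0,0],
    [-0.018,0.056,0,0],
    [-0.01,0.034,0,0],
    [-0.002,0.008,0,0],
  ],
)

```text
time: 9.42
tool_pos: [0.5284, 0.2184, 0.0062]
ee_rot: [-3.142, 0.0, 1.876]
wrist_force: [0.8, -0.5, -0.0]
width: 0.0198
finger_force: 0.0
```

>>> arm_command(
  targets=[
    [0,0,0.05,0],
    [0,-0.02,0.11,0],
    [-0.02,-0.08,0.15,-0.03],
    [-0.04,-0.16,0.15,-0.06],
    [-0.06,-0.24,0.15,-0.09],
    [-0.08,-0.32,0.15,-0.12],
    [-0.1,-0.4,0.15,-0.14],
    [-0.12,-0.46,0.15,-0.146],
  ],
)

```text
time: 10.08
tool_pos: [0.4671, -0.0148, 0.0815]
ee_rot: [3.141, 0.001, 1.565]
wrist_force: [0.0, -0.0, -0.3]
width: 0.0198
finger_force: 0.0
```

```bash
python3 look.py 5
```

```text
top (124, 200, 123, [569.0, 271.0], 50, 32, 32)
top (116, 184, 152, [616.0, 295.0], 36, 101, -83)
top (286, 135, 67, [756.0, -189.0], 7, 78, -84)
top (210, 135, 183, [755.0, 28.0], 41, 45, -18)
top (149, 130, 262, [771.0, 202.0], 58, 81, -79)
scene (385, 323, 234, [569.0, 269.0], 40, 20, 20)
scene (209, 322, 218, [835.0, 74.0], 58, 21, 68)
scene (407, 305, 215, [509.0, 269.0], 40, 20, 18)
scene (230, 266, 334, [741.0, 3.0], 43, 42, 85)
scene (224, 142, 307, [568.0, -295.0], 56, 58, 54)
```

The second bar is at (509,269) in the tray. Now the last one at (448,-44).

>>> arm_command(
  targets=[
    [-0.015,-0.06,0,0],
    [-0.038,-0.13,0,0.003],
    [-0.038,-0.13,0,0.003],
    [-0.038,-0.13,-0.04,0.003],
    [-0.038,-0.13,-0.08,0.003],
    [-0.038,-0.13,-0.12,0.003],
    [-0.038,-0.13,-0.14,0.003],
    [-0.038,-0.13,-0.148,0.003],
  ],
)

```text
time: 10.85
tool_pos: [0.4477, -0.0749, 0.0053]
ee_rot: [-3.138, -0.001, 1.576]
wrist_force: [0.2, 1.6, 0.7]
width: 0.0198
finger_force: 0.0
```

>>> arm_command(
  targets=[
    [0,0.008,0.002,0],
    [0,0.018,0.002,0],
    [0,0.028,0.002,0],
    [0,0.04,0.002,0],
    [0,0.053,0.002,0],
    [0,0.068,0.002,0],
    [0,0.084,0.002,0],
    [0,0.1,0.002,0],
  ],
)

```text
time: 11.52
tool_pos: [0.4493, -0.0246, 0.0086]
ee_rot: [3.141, 0.0, 1.576]
wrist_force: [-0.5, -0.4, 0.4]
width: 0.0196
finger_force: 0.3
```

```bash
python3 look.py 6 | grep scene
```

```text
scene (385, 323, 235, [569.0, 269.0], 40, 20, 20)
scene (209, 322, 219, [835.0, 74.0], 58, 22, 68)
scene (407, 305, 217, [509.0, 269.0], 41, 20, 18)
scene (230, 266, 338, [741.0, 3.0], 44, 43, 83)
scene (334, 195, 123, [450.0, -4.0], 21, 38, 1)
scene (224, 142, 308, [568.0, -295.0], 56, 58, 60)
```

>>> arm_command(
  targets=[
    [0,0.019,-0.002,0],
    [0,0.041,-0.004,0],
    [0,0.064,-0.004,0],
    [0,0.087,-0.004,0],
    [0,0.11,-0.004,0],
    [0,0.133,-0.004,0],
    [0,0.156,-0.004,0],
    [0,0.177,-0.004,0],
  ],
)

```text
time: 12.28
tool_pos: [0.4487, 0.0643, 0.006]
ee_rot: [-3.141, -0.0, 1.576]
wrist_force: [-0.4, -0.1, -0.1]
width: 0.0194
finger_force: 0.1
```

>>> arm_command(
  targets=[
    [0,0.019,0,0],
    [0,0.041,0,0],
    [0,0.064,0,0],
    [0,0.087,0,0],
    [0,0.11,0,0],
    [0,0.133,0,0],
    [0,0.156,0,0],
    [0,0.177,0,0],
  ],
)

```text
time: 12.95
tool_pos: [0.4491, 0.1527, 0.0063]
ee_rot: [3.142, 0.0, 1.576]
wrist_force: [-0.3, -0.7, -0.6]
width: 0.0198
finger_force: 0.2
```

```bash
python3 look.py 7 | grep scene
```

```text
scene (385, 323, 234, [569.0, 269.0], 40, 20, 20)
scene (209, 322, 218, [835.0, 74.0], 58, 21, 68)
scene (407, 305, 215, [509.0, 269.0], 40, 20, 18)
scene (230, 266, 334, [741.0, 3.0], 43, 42, 85)
scene (392, 252, 145, [448.0, 175.0], 39, 20, 3)
scene (299, 195, 100, [516.0, -51.0], 28, 24, 41)
scene (224, 142, 307, [568.0, -295.0], 56, 58, 54)
```

>>> arm_command(
  targets=[
    [0,0.02,0,0],
    [0.001,0.043,0,0],
    [0.002,0.067,0,0],
    [0.003,0.09,0,0],
    [0.004,0.113,0,0],
    [0.005,0.135,0,0],
    [0.005,0.155,0,0],
    [0.005,0.17,0,0],
  ],
)

```text
time: 13.72
tool_pos: [0.4516, 0.2379, 0.0063]
ee_rot: [3.142, -0.0, 1.577]
wrist_force: [0.2, -2.1, 0.2]
width: 0.0196
finger_force: 0.3
```

>>> arm_command(
  targets=[
    [0,0.007,0,0],
    [0,0.01,0,0],
    [0,0.01,0,0],
    [0,-0.005,0,0],
    [0,-0.03,0,0],
    [0,-0.055,0,0],
    [0,-0.06,0.05,0],
    [0,-0.06,0.12,0],
  ],
)

```text
time: 14.38
tool_pos: [0.4483, 0.2029, 0.0629]
ee_rot: [-3.132, 0.004, 1.573]
wrist_force: [0.7, 0.0, -0.1]
width: 0.0198
finger_force: 0.0
```

>>> arm_command(
  targets=[
    [0,-0.02,0.06,0],
    [0,-0.09,0.12,0],
    [0,-0.16,0.18,0],
    [0,-0.23,0.24,0],
    [0,-0.3,0.24,0],
    [-0.05,-0.37,0.24,0],
    [-0.1,-0.44,0.24,0],
    [-0.1,-0.48,0.24,0],
  ],
)

```text
time: 15.05
tool_pos: [0.3983, -0.0366, 0.1867]
ee_rot: [-3.141, 0.001, 1.573]
wrist_force: [0.7, 0.0, -0.9]
width: 0.0199
finger_force: 0.0
```

```bash
python3 look.py 8 | grep scene; python3 -c "
import cv2;s=cv2.imread('pics/s8.png')[100:380,150:510];cv2.imwrite('pics/s8c.png',cv2.resize(s,None,fx=2,fy=2))"
```

```text
scene (385, 323, 233, [569.0, 269.0], 40, 20, 20)
scene (209, 322, 210, [835.0, 73.0], 58, 21, 68)
scene (406, 304, 212, [509.0, 269.0], 40, 20, 17)
scene (424, 284, 196, [451.0, 261.0], 40, 20, 1)
scene (230, 266, 332, [741.0, 3.0], 42, 42, 86)
scene (299, 195, 100, [516.0, -51.0], 28, 24, 41)
scene (224, 142, 304, [567.0, -296.0], 57, 57, 59)
```

View pics/s8c.png

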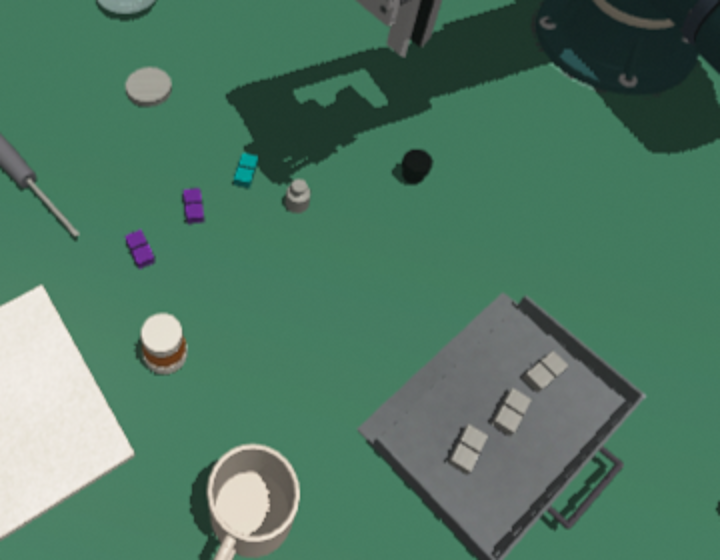

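The picture shows all three bars flat on the tray floor at crop (468,448), (513,410) and (548,370), well clear of the walls and lip. Everything else stands where it was, and the robot is clear.

```bash
python3 -c "
from bench import robot
print(robot.close_job())"
```

```text
the job is handed in; nothing more can be done
None
```

I swept all three steel test pieces into the drying tray, where the last picture shows them flat on the floor and clear of walls and lip, with nothing else visibly moved; I handed the job in at about 15 s, and no verdict was returned.

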